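# Mirror the tool rest for a left-handed colleague

### The job

A left-handed colleague takes over this bench: move the four hand tools from the aluminium tool rest with the coloured saddles to the wooden one with the white saddles, in reverse order. The tool that now lies leftmost in its row (seen from the robot) goes on the rightmost white saddle, the second from the left on the second from the right, and so on. Lay each tool squarely across both rails of its saddle, in the middle between the lips, and let go of it.

Things in the scene. Friction and masses are not known exactly. Their poses are not given: they have to be found in the camera images.
- old_rest: tool rest to be emptied: fixed aluminium bar, 66 x 262 x 10 mm, with four coloured saddles at y = +90, +30, -30, -90 mm. It stands left or right of the other rest. Origin: centre of its underside, on the worktop; y along the row, to the robot's left (turned at most 0.22 rad), x across it, away from the robot.
- new_rest: tool rest to fill: fixed wooden bar, size, origin and axes as old_rest, with four white saddles at y = +90, +30, -30, -90 mm. Saddle: foot plate, top at z = 14 mm; two rails along y, 52 mm long, 6 mm thick, at x = -22 and +22 mm, tops at z = 34 mm, 38 mm free between them; tools lie across them. Lips 6 mm high at the rail ends, 46 mm apart.
- tweezers_steel: straight bright steel tweezers, 13 x 122 x 9 mm, 18 g, on the red saddle. Origin: centre of the underside; y along their length, x across, z up. +y points to the robot at the start; in the new rest either end may. Grip across the width, between the rails.
- side_cutters: side cutters with orange handles, 36 x 118 x 10 mm, 70 g, on the blue saddle; 28 mm wide where gripped, rigid. Origin: centre, 1 mm above the underside; y along the length (handles +y, jaws -y), x across, z up. +y points to the robot at the start; in the new rest either end may. Grip across the width, between the rails.
- flux_syringe: amber flux syringe with a blue tip, 24 x 124 x 17 mm, 20 g, rigid, lying on the green saddle. Origin: centre of the underside; y along its length (plunger +y), z up. The barrel, 12 to 17 mm wide, runs from y = -28 to +38 mm: its middle (y = +5) belongs midway between the rails. +y points to the robot at the start; in the new rest either end may. Grip across the width, between the rails.
- tweezers_black: black tweezers with bent tips, 20 x 122 x 9 mm, 18 g, on the yellow saddle. Origin: centre of the underside; y along their length, x across, z up. The blades, 12 mm wide, are centred at x = -3 mm: grip there. +y points to the robot at the start; in the new rest either end may. Grip across the width, between the rails.
- red_saddle: red plastic saddle, 58 x 54 x 30 mm, fixed on the aluminium bar at one of its four stations (which one varies). The steel tweezers lie on it at the start; it stays there and so marks the station they came from. Same form as a white saddle (see new_rest). Origin: centre of its underside, 10 mm above the worktop; axes as old_rest.
- blue_saddle: blue plastic saddle, 58 x 54 x 30 mm, fixed on the aluminium bar at one of its four stations (which one varies). The side cutters lie on it at the start; it stays there and so marks the station they came from. Same form as a white saddle (see new_rest). Origin: centre of its underside, 10 mm above the worktop; axes as old_rest.
- green_saddle: green plastic saddle, 58 x 54 x 30 mm, fixed on the aluminium bar at one of its four stations (which one varies). The flux syringe lies on it at the start; it stays there and so marks the station they came from. Same form as a white saddle (see new_rest). Origin: centre of its underside, 10 mm above the worktop; axes as old_rest.
- yellow_saddle: yellow plastic saddle, 58 x 54 x 30 mm, fixed on the aluminium bar at one of its four stations (which one varies). The black tweezers lie on it at the start; it stays there and so marks the station they came from. Same form as a white saddle (see new_rest). Origin: centre of its underside, 10 mm above the worktop; axes as old_rest.
Not all that is in view belongs to the job. What is shaped like the flux_syringe but black or red is not meant.

How it is judged:
At the end, for the whole second after the job is handed in: Each tool lies released and at rest on the white saddle mirroring its coloured one's station: origin within 14 mm of the saddle's middle along the row and 16 mm across the bar, length within 0.25 rad of square to the row, flat (tilt under 0.12 rad), origin 31 to 38 mm above the worktop (((y of red_saddle in the frame of old_rest between 0.07 and 0.11 m and y of tweezers_steel in the frame of new_rest between -0.104 and -0.076 m) or (y of red_saddle in the frame of old_rest between 0.01 and 0.05 m and y of tweezers_steel in the frame of new_rest between -0.044 and -0.016 m) or (y of red_saddle in the frame of old_rest between -0.05 and -0.01 m and y of tweezers_steel in the frame of new_rest between 0.016 and 0.044 m) or (y of red_saddle in the frame of old_rest between -0.11 and -0.07 m and y of tweezers_steel in the frame of new_rest between 0.076 and 0.104 m)) and x of tweezers_steel in the frame of new_rest between -0.016 and 0.016 m and z of tweezers_steel in the frame of new_rest between 0.031 and 0.038 m and angle between the y axis of each of tweezers_steel, side_cutters, flux_syringe, tweezers_black and the x axis of new_rest, either way round below 0.25 rad and angle between each of tweezers_steel, side_cutters, flux_syringe, tweezers_black's own z axis and vertical below 0.12 rad and linear speed of each of tweezers_steel, side_cutters, flux_syringe, tweezers_black below 0.02 m/s and contact force between each of tweezers_steel, side_cutters, flux_syringe, tweezers_black and the fingers below 0.05 N and ((y of blue_saddle in the frame of old_rest between 0.07 and 0.11 m and y of side_cutters in the frame of new_rest between -0.104 and -0.076 m) or (y of blue_saddle in the frame of old_rest between 0.01 and 0.05 m and y of side_cutters in the frame of new_rest between -0.044 and -0.016 m) or (y of blue_saddle in the frame of old_rest between -0.05 and -0.01 m and y of side_cutters in the frame of new_rest between 0.016 and 0.044 m) or (y of blue_saddle in the frame of old_rest between -0.11 and -0.07 m and y of side_cutters in the frame of new_rest between 0.076 and 0.104 m)) and x of side_cutters in the frame of new_rest between -0.016 and 0.016 m and z of side_cutters in the frame of new_rest between 0.031 and 0.038 m and ((y of green_saddle in the frame of old_rest between 0.07 and 0.11 m and y of flux_syringe in the frame of new_rest between -0.104 and -0.076 m) or (y of green_saddle in the frame of old_rest between 0.01 and 0.05 m and y of flux_syringe in the frame of new_rest between -0.044 and -0.016 m) or (y of green_saddle in the frame of old_rest between -0.05 and -0.01 m and y of flux_syringe in the frame of new_rest between 0.016 and 0.044 m) or (y of green_saddle in the frame of old_rest between -0.11 and -0.07 m and y of flux_syringe in the frame of new_rest between 0.076 and 0.104 m)) and x of flux_syringe in the frame of new_rest between -0.016 and 0.016 m and z of flux_syringe in the frame of new_rest between 0.031 and 0.038 m and ((y of yellow_saddle in the frame of old_rest between 0.07 and 0.11 m and y of tweezers_black in the frame of new_rest between -0.104 and -0.076 m) or (y of yellow_saddle in the frame of old_rest between 0.01 and 0.05 m and y of tweezers_black in the frame of new_rest between -0.044 and -0.016 m) or (y of yellow_saddle in the frame of old_rest between -0.05 and -0.01 m and y of tweezers_black in the frame of new_rest between 0.016 and 0.044 m) or (y of yellow_saddle in the frame of old_rest between -0.11 and -0.07 m and y of tweezers_black in the frame of new_rest between 0.076 and 0.104 m)) and x of tweezers_black in the frame of new_rest between -0.016 and 0.016 m and z of tweezers_black in the frame of new_rest between 0.031 and 0.038 m); the robot touches nothing.
It also fails if it takes over 96 s, if anything falls off the work surface, if the arm or the gripper's body presses on something with over 40 N, if the wrist force passes 120 N, or if a joint passes its speed limit or range.

### The arm

A 6-joint arm with a two-finger parallel gripper is mounted at the origin on a cart in front of the work surface, level with it; the furniture and walls round the work are solid. World frame = base frame: x ahead of the robot, y to its left, z up, the work surface at z = 0. Lengths are in m, angles in rad, forces in N, time in s.
With the tool pointing down it reaches from about 0.375 to 0.975 m from the base axis. Payload 3.8 kg.
Tool frame: the origin (TCP) lies on the mounting face of the last link; the fingertips stand 173 mm ahead of it and the grasp point (between the pads) lies 155 mm ahead of it; z points along the fingers, y is the line along which they close (so a half turn about z gives the same grasp; the last joint's range is limited). The gripper opens to 85 mm and grips with 20 to 120 N. Pads are 22 mm wide; open, the fingers measure 114 mm over their backs; the gripper's body (76 mm by 85 mm) begins 54 mm behind the grasp point. The pads swing forward as they close: fully open they stand 13 mm farther back than shut.
Start: joints at [1.086, 0.264, 1.604, -0, 1.274, -0.037], TCP at [0.292, 0.608, 0.405] pointing down, gripper open.
Joint ranges: [-2.63, 2.63], [-0.94, 2.18], [0.31, 2.57], [-1.31, 4.45], [0, 2.66], [-2.55, 2.55]. Speed limits (rad/s): [2.57, 2.57, 3.14, 3.14, 3.14, 3.14].

### API

Orientations are given as a rotation vector (axis times angle).
In Python, from workcell import bot gives the robot as it stands.
- The arm moves only by the tool drive_tool, never from a script. Its argument "increments" is a list of rows, each an object with "delta_pos": the shift along the tool's x, y, z in mm, a list of three; "turn": the turn about the tool's z in rad; "jaw": the opening, from -1 (shut) to 1 (fully open). A call has 1 to 8 rows; each row shifts and turns the commanded pose from where the row before left it, along the tool's axes as they then stand; what a row does not reach is not made up. A row lasts 1/12 s, in which the tool goes at most 41.7 mm and 7.16 degrees, less where a joint would pass 70% of its speed; a pose out of reach is approached as far as the arm can. A call is refused whole if a number of a shift passes 41.7 or a number of a turn 0.125, either way. A call with a gripper value outside its range is refused whole. The fingers move at their own pace and stop on an object; "grip_force" is the grip in N (left out, the last holds). Time passes only in rows, so rows that do not move let the fingers close. It gives the time, the measured TCP pose, the force, the opening and the grip force at its end, in the units of the state.
- bot.read_state(): the state, without advancing time (a new reading comes with each control period).
- bot.read_camera(name): name is "scene" or "top" or "wrist"; returns a dict with "pixels" (384x512x3 uint8, red, green, blue), "fovy" (degrees; the focal length in pixels is half the picture's height over the tangent of half this angle, whatever the lens; pixels are square), "cx", "cy" (the principal point, pixels), "camera_from_world" (4x4, takes a point from world to camera coordinates); the wrist camera has in their place "hand_eye" (4x4, takes a point from camera to tool coordinates, whose origin is the TCP and whose axes are the flange's). Camera axes: x right, y down, z forward; pixel columns grow to the right and rows downward; lengths in m; the calibration is good to about 2 mm. A picture is of the moment at which its call begins: read the wrist's pose just before it. There is no depth.
- bot.finish_job(): hands the job in; it is judged then, once.
The state is a dict: "time": time; "q": joint angles; "joint_vel": joint speeds; "joint_torque": joint torques, N m; "tool_pos": TCP position; "tcp_rot": TCP orientation; "wrist_force": force on the tool from outside, world axes, zero at the start; "torque": the same for the moment, N m; "width": opening from 0.0 (shut) to 1.0 (fully open); "grip_force": force on a finger pad.
Only numpy, scipy, OpenCV 4.12 (cv2) and the standard library are available. Lean on these libraries where they do the work, as an engineer would, in place of code of your own. Each camera call takes 0.05 s, during which the arm holds its last target. There are 200 camera calls.

## Working session

There is one attempt and no reset: what is moved stays moved. The work goes in short steps, Python scripts to look and compute and a tool call to move; the robot and the scene stay as the last step left them, time stands still between calls to the robot, and variables do not carry over. Pictures are saved under pics/ and viewed, at most 14 in all, crops included, and the job is handed in when it is done.

Besides the shell and the picture viewer there is one more tool, called after "Request:" as name(argument=value, ...) on one line, values as JSON. drive_tool: Moves the arm, as the interface text tells. Its arguments: {"type":"object","properties":{"increments":{"type":"array"},"grip_force":{"type":"number"}},"required":["increments"]}

```bash
mkdir -p pics
cat > h.py <<'E'
import numpy as np, cv2
from workcell import bot
from scipy.spatial.transform import Rotation as R
def K(c):
    f=192/np.tan(np.radians(c["fovy"]/2)); return f,c["cx"],c["cy"]
def snap(name,fn):
    s=bot.read_state(); c=bot.read_camera(name)
    if "hand_eye" in c:
        T=np.eye(4);T[:3,:3]=R.from_rotvec(s["tcp_rot"]).as_matrix();T[:3,3]=s["tool_pos"]
        c["camera_from_world"]=np.linalg.inv(T@c["hand_eye"])
    cv2.imwrite(f"pics/{fn}.png",c["pixels"][:,:,::-1]); np.savez(f"pics/{fn}.npz",**{k:c[k] for k in("pixels","fovy","cx","cy","camera_from_world")}); return c
def load(fn): return dict(np.load(f"pics/{fn}.npz"))
def ray(c,u,v,z):
    f,cx,cy=K(c);M=np.linalg.inv(c["camera_from_world"])
    d=M[:3,:3]@[(u-cx)/f,(v-cy)/f,1];o=M[:3,3];return o+d*(z-o[2])/d[2]
def proj(c,p):
    f,cx,cy=K(c);q=c["camera_from_world"]@np.r_[p,1];return q[:2]/q[2]*f+[cx,cy]
E
python3 - <<'E'
from h import *
s=bot.read_state();print(s)
print(R.from_rotvec(s["tcp_rot"]).as_matrix().round(3))
for n in("top","scene"):
    c=snap(n,n+"0");print(n,np.linalg.inv(c["camera_from_world"])[:3].round(3),c["fovy"])
for n in("top","scene"):
    cv2.imwrite(f"pics/{n}0b.png",cv2.resize(cv2.imread(f"pics/{n}0.png"),(800,600),interpolation=cv2.INTER_CUBIC))
E
```

```text
{'time': 0.0, 'q': array([ 1.08609385e+00,  2.64809238e-01,  1.60538680e+00,  1.60138765e-05,
        1.27374034e+00, -3.69059016e-02]), 'joint_vel': array([-3.06546142e-05,  1.40142941e-03, -5.89693611e-04, -1.61383563e-03,
       -2.69398572e-04, -7.53131789e-04]), 'joint_torque': array([ 6.80995254e-04, -5.15093601e+01, -3.67322803e+01,  1.30992257e-04,
        1.27895147e-02,  1.31144537e-05]), 'tool_pos': array([0.29210306, 0.60813905, 0.40331689]), 'tcp_rot': array([-0.69740429, -3.06256907,  0.0035501 ]), 'wrist_force': array([-0.09581087, -0.35608033,  0.23895838]), 'torque': array([-0.02684084, -0.05457518, -0.03533225]), 'grip_force': 0.0, 'width': 1.0011123355692626}
[[-0.901  0.433 -0.001]
 [ 0.433  0.901 -0.002]
 [ 0.    -0.002 -1.   ]]
top [[ 0.018 -0.999  0.029  0.515]
 [-1.    -0.017  0.021 -0.037]
 [-0.021 -0.029 -0.999  1.153]] 51.60277518020288
scene [[-0.859 -0.235  0.455  0.176]
 [-0.512  0.426 -0.746  0.6  ]
 [-0.019 -0.874 -0.486  0.486]] 56.741493353263685
```

View pics/top0b.png

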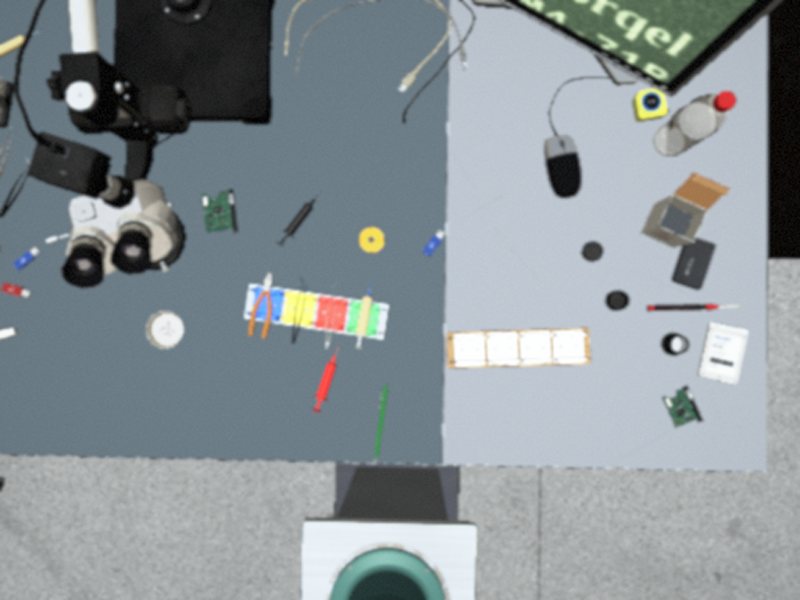

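View pics/scene0b.png

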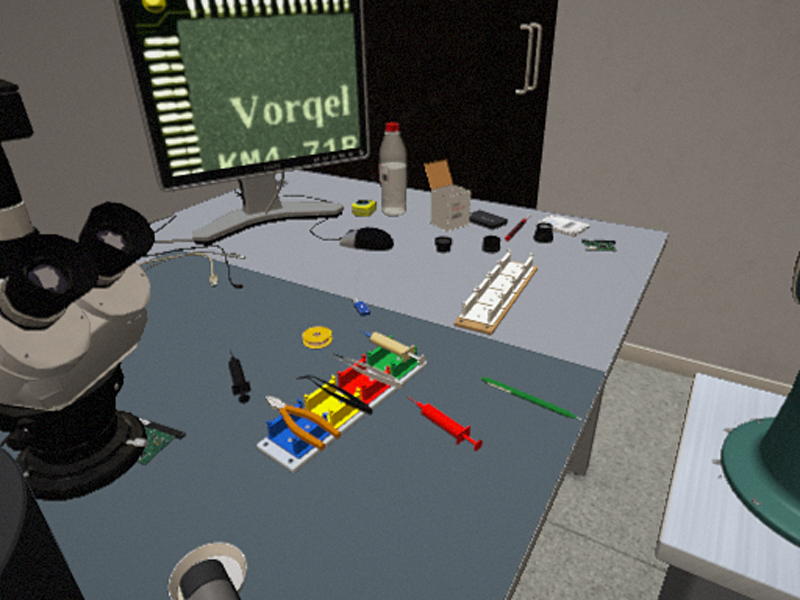

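The top view shows the aluminium bar at about (315,312) with, left to right, blue/cutters, yellow/black tweezers, red/steel tweezers, green/syringe. The wooden rest is at (518,348). So cutters go to -90, black tweezers to -30, steel to +30, and the syringe to +90. Next I enlarge both rests.

Run:
```python
import cv2,numpy as np
im=cv2.imread("pics/top0.png")
a=cv2.resize(im[168:232,150:260],(770,448),interpolation=cv2.INTER_CUBIC)
b=cv2.resize(im[200:246,275:385],(770,322),interpolation=cv2.INTER_CUBIC)
cv2.imwrite("pics/c1.png",cv2.resize(np.vstack([a,b]),(600,600)) if 0 else np.vstack([a,b])[:600])
print(a.shape,b.shape)
```

```text
(448, 770, 3) (322, 770, 3)
```

View pics/c1.png

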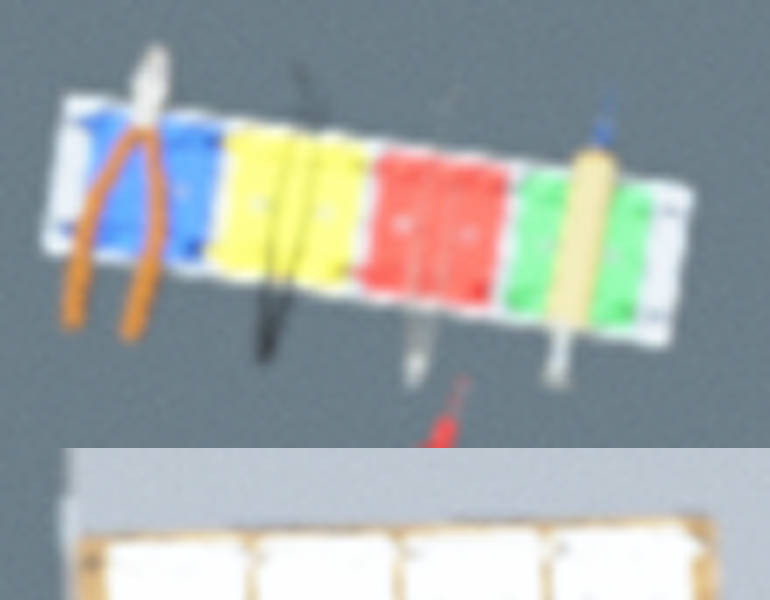

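Run:
```python
from h import *
c=load("top0")
A=[(64,95),(693,186),(670,347),(43,252)]
B=np.array([(447,332),(590,328),(590,366),(448,367)])/1.5625
for P in ([(150+u/7,168+v/7) for u,v in A],B):
    p=np.array([ray(c,u-.5,v-.5,.01) for u,v in P]);print(p.round(4),p.mean(0).round(4),np.linalg.norm(p-np.roll(p,-1,0),axis=1).round(4), np.degrees(np.arctan2(-(p[0]-p[1])[0],(p[0]-p[1])[1])))
c=snap("wrist","w0"); print(c["hand_eye"].round(3),c["fovy"],c["cx"],c["cy"])
```

```text
[[0.5884 0.267  0.01  ]
 [0.5552 0.0057 0.01  ]
 [0.4889 0.0139 0.01  ]
 [0.5233 0.2741 0.01  ]] [0.539  0.1402 0.01  ] [0.2634 0.0669 0.2624 0.0655] -7.239190848906026
[[ 0.5056 -0.1018  0.01  ]
 [ 0.5177 -0.363   0.01  ]
 [ 0.4483 -0.3637  0.01  ]
 [ 0.4415 -0.1047  0.01  ]] [ 0.4783 -0.2333  0.01  ] [0.2615 0.0694 0.2591 0.0642] 2.6486233755691533
[[ 0.001 -0.958 -0.286  0.073]
 [ 1.     0.001 -0.     0.001]
 [ 0.001 -0.286  0.958  0.03 ]
 [ 0.     0.     0.     1.   ]] 59.25356533198279 259.45494158148085 197.05709266885813
```

```bash
cat > plan.py <<'E'
import sys,json,numpy as np
from h import *
def plan(wps,start=None,jaw=1,step=36):
    """wps: (x,y,z,yaw) of TCP in m/rad; yaw = heading of tool y axis"""
    if start is None:
        s=bot.read_state();M=R.from_rotvec(s["tcp_rot"]).as_matrix();start=(*s["tool_pos"],np.arctan2(M[1,1],M[0,1]))
    p=np.array(start,float);p[:3]*=1e3;rows=[]
    for w in wps:
        w=np.array(w,float);w[:3]*=1e3;a=p.copy()
        n=int(max(1,np.ceil(np.linalg.norm((w-a)[:3])/step),np.ceil(abs(w[3]-a[3])/.11)))
        for i in range(1,n+1):
            t=a+(w-a)*i/n;y=p[3];ty=np.array([np.cos(y),np.sin(y),0]);tz=np.array([0,0,-1.]);tx=np.cross(ty,tz)
            d=(t-p)[:3];r=.5 if i==n else 1
            e=[float(round(d@ax/r)*r) for ax in(tx,ty,tz)];e=[int(v) if v==int(v) else v for v in e]
            tu=round(p[3]-t[3],3 if i==n else 2)
            p[:3]+=e[0]*tx+e[1]*ty+e[2]*tz;p[3]-=tu
            rows.append({"delta_pos":e,"turn":float(tu),"jaw":jaw})
    for i in range(0,len(rows),8):print(json.dumps(rows[i:i+8]))
    print("end",p.round(3).tolist());return p
E
python3 - <<'E'
from plan import *
plan([(.33,.27,.33,1.3),(.58,.14,.30,np.pi/2-.128)])
E
```

```text
[{"delta_pos": [-18, -29, 7], "turn": -0.02, "jaw": 1}, {"delta_pos": [-18, -29, 8], "turn": -0.02, "jaw": 1}, {"delta_pos": [-16, -30, 7], "turn": -0.01, "jaw": 1}, {"delta_pos": [-17, -29, 7], "turn": -0.02, "jaw": 1}, {"delta_pos": [-16, -30, 8], "turn": -0.02, "jaw": 1}, {"delta_pos": [-15, -31, 7], "turn": -0.02, "jaw": 1}, {"delta_pos": [-15, -30, 8], "turn": -0.01, "jaw": 1}, {"delta_pos": [-15, -31, 7], "turn": -0.02, "jaw": 1}]
[{"delta_pos": [-14, -31, 7], "turn": -0.02, "jaw": 1}, {"delta_pos": [-12.5, -31.5, 7.5], "turn": -0.017, "jaw": 1}, {"delta_pos": [-34, -7, 4], "turn": -0.02, "jaw": 1}, {"delta_pos": [-35, -8, 4], "turn": -0.02, "jaw": 1}, {"delta_pos": [-34, -9, 3], "turn": -0.01, "jaw": 1}, {"delta_pos": [-34, -9, 4], "turn": -0.02, "jaw": 1}, {"delta_pos": [-34, -10, 4], "turn": -0.02, "jaw": 1}, {"delta_pos": [-34, -10, 4], "turn": -0.02, "jaw": 1}]
[{"delta_pos": [-33, -11, 3], "turn": -0.01, "jaw": 1}, {"delta_pos": [-33.5, -11.5, 4], "turn": -0.023, "jaw": 1}]
end [580.024, 140.008, 300.085, 1.443]
```

Request:
drive_tool(increments=[{"delta_pos": [-18, -29, 7], "turn": -0.02, "jaw": 1}, {"delta_pos": [-18, -29, 8], "turn": -0.02, "jaw": 1}, {"delta_pos": [-16, -30, 7], "turn": -0.01, "jaw": 1}, {"delta_pos": [-17, -29, 7], "turn": -0.02, "jaw": 1}, {"delta_pos": [-16, -30, 8], "turn": -0.02, "jaw": 1}, {"delta_pos": [-15, -31, 7], "turn": -0.02, "jaw": 1}, {"delta_pos": [-15, -30, 8], "turn": -0.01, "jaw": 1}, {"delta_pos": [-15, -31, 7], "turn": -0.02, "jaw": 1}])

```text
time: 0.82
tool_pos: [0.3225, 0.3362, 0.3449]
tcp_rot: [-0.48, -3.105, 0.001]
wrist_force: [-0.5, -0.3, -0.4]
width: 1.001
grip_force: 0.0
```

Request:
drive_tool(increments=[{"delta_pos": [-14, -31, 7], "turn": -0.02, "jaw": 1}, {"delta_pos": [-12.5, -31.5, 7.5], "turn": -0.017, "jaw": 1}, {"delta_pos": [-34, -7, 4], "turn": -0.02, "jaw": 1}, {"delta_pos": [-35, -8, 4], "turn": -0.02, "jaw": 1}, {"delta_pos": [-34, -9, 3], "turn": -0.01, "jaw": 1}, {"delta_pos": [-34, -9, 4], "turn": -0.02, "jaw": 1}, {"delta_pos": [-34, -10, 4], "turn": -0.02, "jaw": 1}, {"delta_pos": [-34, -10, 4], "turn": -0.02, "jaw": 1}])

```text
time: 1.48
tool_pos: [0.5191, 0.1715, 0.3078]
tcp_rot: [-0.251, -3.131, 0.0]
wrist_force: [0.1, 0.5, -0.3]
width: 0.998
grip_force: 0.0
```

Request:
drive_tool(increments=[{"delta_pos": [-33, -11, 3], "turn": -0.01, "jaw": 1}, {"delta_pos": [-33.5, -11.5, 4], "turn": -0.023, "jaw": 1}, {"delta_pos": [0, 0, 0], "turn": 0, "jaw": 1}, {"delta_pos": [0, 0, 0], "turn": 0, "jaw": 1}, {"delta_pos": [0, 0, 0], "turn": 0, "jaw": 1}])

```text
time: 1.9
tool_pos: [0.5797, 0.1401, 0.3004]
tcp_rot: [-0.202, -3.133, 0.0]
wrist_force: [-1.2, -0.2, 0.1]
width: 0.999
grip_force: 0.0
```

Run:
```python
from h import *
c=snap("wrist","w1");cv2.imwrite("pics/w1b.png",cv2.resize(cv2.imread("pics/w1.png"),(800,600),interpolation=cv2.INTER_CUBIC))
s=bot.read_state();print(s["q"],s["tool_pos"],s["tcp_rot"],s["time"])
```

```text
[ 1.96129407e-01  2.02095198e-01  1.88020921e+00  3.33407307e-04
  1.06086985e+00 -1.24707120e+00] [0.57925959 0.14052776 0.30070842] [-2.00444076e-01 -3.13358513e+00  1.96869550e-04] 1.95
```

View pics/w1b.png

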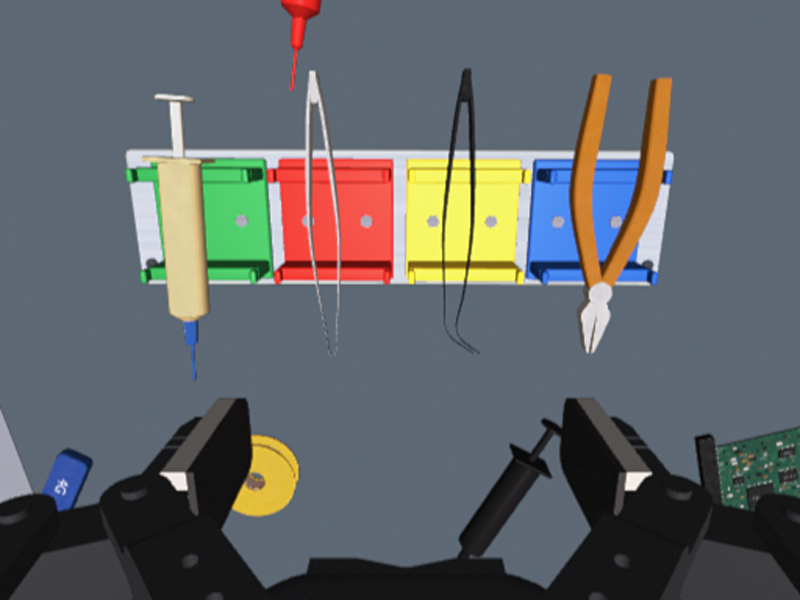

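The wrist view shows all four tools clearly: syringe barrel (166–206, 222), steel tweezers (309–336, 222), black tweezers (444–473, 222), cutters (575–650, 222). The bar corners are (128,150), (672,152), (658,285) and (145,283).

```bash
cat > old.py <<'E'
from h import *
c=load("w1")
def P(u,v,z): return ray(c,u/1.5625-.5,v/1.5625-.5,z)
co=np.array([P(*q,.01) for q in((672,152),(128,150),(145,283),(658,285))])
ctr=co.mean(0)[:2]; d=(co[0]-co[1]+co[3]-co[2])[:2]; th=np.arctan2(-d[0],d[1])
ex=np.array([np.cos(th),np.sin(th)]);ey=np.array([-np.sin(th),np.cos(th)])
E
python3 - <<'E'
from old import *
print(co.round(4),ctr,th,np.linalg.norm(co-np.roll(co,-1,0),axis=1).round(4))
def loc(u,v,z):
    p=P(u,v,z)[:2]-ctr; return np.round([p@ex*1e3,p@ey*1e3],1)
for n,l in dict(syr=[(166,222,.0425),(206,222,.0425),(174,97,.042),(194,380,.042),(160,160,.0425),(203,160,.0425),(170,318,.042),(207,318,.042)],
 st=[(313,71,.04),(333,354,.038),(309,222,.043),(337,222,.043)],
 bl=[(467,70,.04),(479,353,.038),(444,222,.043),(473,222,.043)],
 cu=[(601,75,.043),(661,79,.043),(590,353,.043),(575,205,.043),(648,205,.043),(577,235,.043),(637,235,.043),(600,295,.043)],
 rails=[(155,166,.034),(158,181,.034)]).items(): print(n,[loc(*q).tolist() for q in l])
E
```

```text
[[0.5234 0.2749 0.01  ]
 [0.4898 0.0194 0.01  ]
 [0.5539 0.0101 0.01  ]
 [0.588  0.2688 0.01  ]] [0.53877137 0.14333271] -0.13111534810355177 [0.2577 0.0648 0.2609 0.0649]
syr [[-2.7, -100.8], [-2.7, -83.5], [-52.9, -91.4], [71.5, -97.1], [-28.4, -100.0], [-28.4, -82.1], [40.9, -104.6], [40.8, -87.8]]
st [[-63.1, -35.1], [59.7, -31.7], [-3.0, -39.1], [-3.0, -27.0]]
bl [[-63.7, 26.9], [58.9, 37.3], [-3.2, 18.9], [-3.2, 31.4]]
cu [[-61.6, 80.0], [-60.2, 104.1], [56.7, 87.8], [-10.6, 74.5], [-10.7, 105.5], [2.2, 76.6], [2.1, 102.5], [29.0, 89.4]]
rails [[-25.7, -106.4], [-19.4, -105.9]]
```

Run:
```python
from plan import *
plan([(.518,-.233,.30,np.pi/2+.035)],step=38)
```

```text
[{"delta_pos": [1, -38, 0], "turn": -0.02, "jaw": 1}, {"delta_pos": [2, -38, 0], "turn": -0.01, "jaw": 1}, {"delta_pos": [3, -37, 0], "turn": -0.02, "jaw": 1}, {"delta_pos": [3, -38, 0], "turn": -0.02, "jaw": 1}, {"delta_pos": [4, -38, 0], "turn": -0.01, "jaw": 1}, {"delta_pos": [4, -37, 0], "turn": -0.02, "jaw": 1}, {"delta_pos": [5, -38, 0], "turn": -0.01, "jaw": 1}, {"delta_pos": [6, -37, 1], "turn": -0.02, "jaw": 1}]
[{"delta_pos": [6, -38, 0], "turn": -0.02, "jaw": 1}, {"delta_pos": [7, -37, -0.5], "turn": -0.013, "jaw": 1}]
end [518.063, -233.149, 300.208, 1.606]
```

Request:
drive_tool(increments=[{"delta_pos": [1, -38, 0], "turn": -0.02, "jaw": 1}, {"delta_pos": [2, -38, 0], "turn": -0.01, "jaw": 1}, {"delta_pos": [3, -37, 0], "turn": -0.02, "jaw": 1}, {"delta_pos": [3, -38, 0], "turn": -0.02, "jaw": 1}, {"delta_pos": [4, -38, 0], "turn": -0.01, "jaw": 1}, {"delta_pos": [4, -37, 0], "turn": -0.02, "jaw": 1}, {"delta_pos": [5, -38, 0], "turn": -0.01, "jaw": 1}, {"delta_pos": [6, -37, 1], "turn": -0.02, "jaw": 1}])

```text
time: 2.62
tool_pos: [0.5299, -0.1585, 0.301]
tcp_rot: [-0.007, 3.14, -0.0]
wrist_force: [0.9, -0.6, 0.3]
width: 1.0
grip_force: 0.0
```

Request:
drive_tool(increments=[{"delta_pos": [6, -38, 0], "turn": -0.02, "jaw": 1}, {"delta_pos": [7, -37, -0.5], "turn": -0.013, "jaw": 0.22}, {"delta_pos": [0, 0, 0], "turn": 0, "jaw": 0.22}, {"delta_pos": [0, 0, 0], "turn": 0, "jaw": 0.22}, {"delta_pos": [0, 0, 0], "turn": 0, "jaw": 0.22}])

```text
time: 3.03
tool_pos: [0.5185, -0.2323, 0.3008]
tcp_rot: [0.055, -3.141, -0.001]
wrist_force: [0.3, -0.1, 0.2]
width: 0.606
grip_force: 0.0
```

Run:
```python
from h import *
c=snap("wrist","w2");cv2.imwrite("pics/w2b.png",cv2.resize(cv2.imread("pics/w2.png"),(800,600),interpolation=cv2.INTER_CUBIC))
s=bot.read_state();print(s["q"],s["tool_pos"],s["tcp_rot"],s["time"],s["width"])
```

```text
[-4.64308879e-01  1.51430292e-01  1.94008799e+00  6.40350428e-04
  1.05051839e+00 -2.07172810e+00] [ 0.51871909 -0.23183188  0.30073824] [ 5.70212849e-02 -3.14093944e+00 -1.09662866e-03] 3.0833 0.6120439697318648
```

View pics/w2b.png

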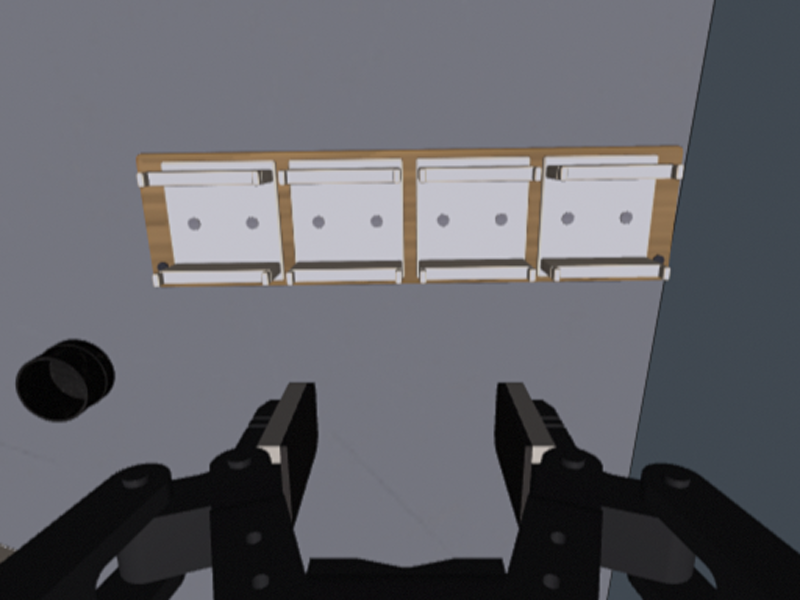

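The new rest has corners at (682,147), (137,154), (156,287), (668,282), with four empty white saddles. The rails are at rows ~175 and ~272.

```bash
cat > new.py <<'E'
from h import *
c=load("w2")
def P(u,v,z): return ray(c,u/1.5625-.5,v/1.5625-.5,z)
co=np.array([P(*q,.01) for q in((682,147),(137,154),(156,287),(668,282))])
ctr=co.mean(0)[:2]; d=(co[0]-co[1]+co[3]-co[2])[:2]; th=np.arctan2(-d[0],d[1])
ex=np.array([np.cos(th),np.sin(th)]);ey=np.array([-np.sin(th),np.cos(th)])
E
python3 - <<'E'
from new import *
print(co.round(4),ctr,th,np.linalg.norm(co-np.roll(co,-1,0),axis=1).round(4))
for q in [(142,179,.04),(680,172,.04),(158,278,.04),(667,272,.04),(265,178,.04),(394,176,.04),(535,174,.04)]:
    p=P(*q)[:2]-ctr;print((p@ex*1e3).round(1),(p@ey*1e3).round(1))
import new,old
def at(m,x,y): return m.ctr+m.ex*x/1e3+m.ey*y/1e3
for n,x,y,a,Y in [("cut",0,89.6,-.036,-90),("black",0,25.0,-.03,-33),("steel",0,-33.2,.028,30),("syr",0,-92.4,-.075,90)]:
    print(n,at(old,x,y).round(4),"yaw",round(np.pi/2+old.th+a,3),"->",at(new,0,Y).round(4),round(np.pi/2+new.th,3))
from plan import *
o=at(old,0,89.6);s=plan([(.56,0.0,.28,1.55),(*o,.27,np.pi/2+old.th-.036),(*o,.215,np.pi/2+old.th-.036),(*o,.196,np.pi/2+old.th-.036)],jaw=.22,step=38)
E
```

```text
[[ 0.4392 -0.1037  0.01  ]
 [ 0.4518 -0.3618  0.01  ]
 [ 0.5169 -0.3592  0.01  ]
 [ 0.5048 -0.0986  0.01  ]] [ 0.47817624 -0.23082   ] 0.047558112185366125 [0.2584 0.0651 0.2609 0.0657]
-22.3 -114.3
-22.6 114.4
20.9 -113.8
20.7 114.5
-22.1 -61.9
-22.4 -7.0
-22.5 52.9
cut [0.5505 0.2322] yaw 1.404 -> [ 0.4825 -0.3207] 1.618
black [0.542  0.1681] yaw 1.41 -> [ 0.4797 -0.2638] 1.618
steel [0.5344 0.1104] yaw 1.468 -> [ 0.4768 -0.2009] 1.618
syr [0.5267 0.0517] yaw 1.365 -> [ 0.4739 -0.1409] 1.618
[{"delta_pos": [-7, 33, 3], "turn": 0.01, "jaw": 0.22}, {"delta_pos": [-7, 33, 3], "turn": 0.01, "jaw": 0.22}, {"delta_pos": [-6, 33, 3], "turn": 0.0, "jaw": 0.22}, {"delta_pos": [-7, 33, 3], "turn": 0.01, "jaw": 0.22}, {"delta_pos": [-6, 33, 3], "turn": 0.01, "jaw": 0.22}, {"delta_pos": [-6, 33, 3], "turn": 0.01, "jaw": 0.22}, {"delta_pos": [-5, 33.5, 2.5], "turn": 0.007, "jaw": 0.22}, {"delta_pos": [2, 33, 1], "turn": 0.02, "jaw": 0.22}]
[{"delta_pos": [3, 33, 2], "turn": 0.02, "jaw": 0.22}, {"delta_pos": [3, 33, 1], "turn": 0.02, "jaw": 0.22}, {"delta_pos": [4, 33, 2], "turn": 0.02, "jaw": 0.22}, {"delta_pos": [5, 33, 1], "turn": 0.02, "jaw": 0.22}, {"delta_pos": [5, 33, 2], "turn": 0.03, "jaw": 0.22}, {"delta_pos": [6.5, 32, 1], "turn": 0.016, "jaw": 0.22}, {"delta_pos": [0, 0, 28], "turn": 0.0, "jaw": 0.22}, {"delta_pos": [0, 0, 27], "turn": 0.0, "jaw": 0.22}]
[{"delta_pos": [0, 0, 19], "turn": 0.0, "jaw": 0.22}]
end [550.379, 231.995, 196.238, 1.404]
```

Request:
drive_tool(increments=[{"delta_pos": [-7, 33, 3], "turn": 0.01, "jaw": 0.22}, {"delta_pos": [-7, 33, 3], "turn": 0.01, "jaw": 0.22}, {"delta_pos": [-6, 33, 3], "turn": 0.0, "jaw": 0.22}, {"delta_pos": [-7, 33, 3], "turn": 0.01, "jaw": 0.22}, {"delta_pos": [-6, 33, 3], "turn": 0.01, "jaw": 0.22}, {"delta_pos": [-6, 33, 3], "turn": 0.01, "jaw": 0.22}, {"delta_pos": [-5, 33.5, 2.5], "turn": 0.007, "jaw": 0.22}, {"delta_pos": [2, 33, 1], "turn": 0.02, "jaw": 0.22}])

```text
time: 3.75
tool_pos: [0.5591, 0.0355, 0.2791]
tcp_rot: [0.062, 3.14, 0.001]
wrist_force: [1.4, -0.2, -0.2]
width: 0.612
grip_force: 0.0
```

Request:
drive_tool(increments=[{"delta_pos": [3, 33, 2], "turn": 0.02, "jaw": 0.22}, {"delta_pos": [3, 33, 1], "turn": 0.02, "jaw": 0.22}, {"delta_pos": [4, 33, 2], "turn": 0.02, "jaw": 0.22}, {"delta_pos": [5, 33, 1], "turn": 0.02, "jaw": 0.22}, {"delta_pos": [5, 33, 2], "turn": 0.03, "jaw": 0.22}, {"delta_pos": [6.5, 32, 1], "turn": 0.016, "jaw": 0.22}, {"delta_pos": [0, 0, 20], "turn": 0, "jaw": 0.22}, {"delta_pos": [0, 0, 0], "turn": 0, "jaw": 0.22}])

```text
time: 4.42
tool_pos: [0.5482, 0.2337, 0.2475]
tcp_rot: [-0.253, -3.127, 0.003]
wrist_force: [-1.4, -0.6, -1.2]
width: 0.61
grip_force: 0.0
```

Run:
```python
from h import *
c=snap("wrist","w3");cv2.imwrite("pics/w3b.png",cv2.resize(cv2.imread("pics/w3.png"),(640,480)))
s=bot.read_state();print(s["tool_pos"],s["width"])
```

```text
[0.54847587 0.23237897 0.24816161] 0.610218788154376
```

View pics/w3b.png

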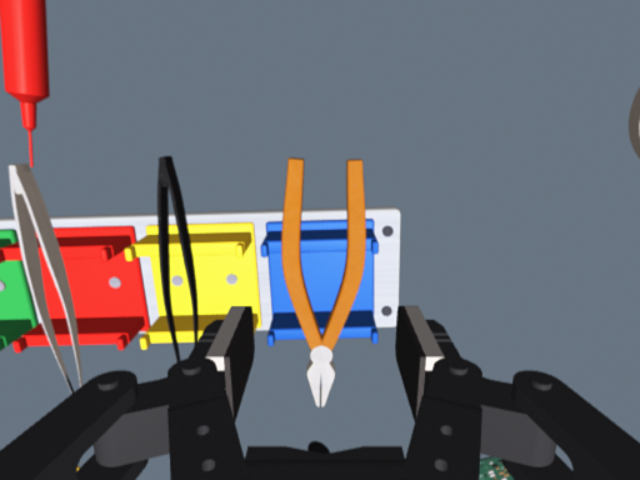

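Cutters centred between the fingers (pads at 252 and 397, cutters at 321), so I go down, grip and lift.

Request:
drive_tool(increments=[{"delta_pos": [-1, 0, 26], "turn": 0, "jaw": 0.22}, {"delta_pos": [0, 0, 16], "turn": 0, "jaw": 0.22}, {"delta_pos": [0, 0, 10], "turn": 0, "jaw": 0.22}, {"delta_pos": [0, 0, 0], "turn": 0, "jaw": 0.22}, {"delta_pos": [0, 0, 0], "turn": 0, "jaw": -0.2}, {"delta_pos": [0, 0, 0], "turn": 0, "jaw": -0.5}, {"delta_pos": [0, 0, 0], "turn": 0, "jaw": -0.8}, {"delta_pos": [0, 0, 0], "turn": 0, "jaw": -0.8}], grip_force=35)

```text
time: 5.13
tool_pos: [0.5528, 0.2303, 0.1996]
tcp_rot: [0.263, 3.128, 0.002]
wrist_force: [-0.2, -0.4, 1.9]
width: 0.317
grip_force: 36.2
```

Request:
drive_tool(increments=[{"delta_pos": [0, 0, 0], "turn": 0, "jaw": -0.8}, {"delta_pos": [0, 0, 0], "turn": 0, "jaw": -0.8}])

```text
time: 5.3
tool_pos: [0.5528, 0.2303, 0.1996]
tcp_rot: [0.263, 3.128, 0.001]
wrist_force: [0.6, -1.0, 5.6]
width: 0.32
grip_force: 36.6
```

```bash
cat > pl.py <<'E'
from plan import *
import new,old
def at(m,x,y): return m.ctr+m.ex*x/1e3+m.ey*y/1e3
def loc(m,p): d=np.array(p[:2])-m.ctr; return d@m.ex*1e3,d@m.ey*1e3
def place(ox,Y,jaw=-.8,dz=.001):
    """ox: tool origin target-corrected x in old frame; returns rows from current to placing"""
    s=bot.read_state();x,y=loc(old,s["tool_pos"]);z=s["tool_pos"][2];print("local",x,y,z,s["q"].round(2),s["width"])
    M=R.from_rotvec(s["tcp_rot"]).as_matrix();yaw=np.arctan2(M[1,1],M[0,1])
    n=at(new,x-ox,Y);t=np.pi/2+new.th
    p=s["tool_pos"]
    return plan([(p[0],p[1],z+.07,yaw),(*n,z+.06,t),(*n,z+.015,t),(*n,z+dz,t)],jaw=jaw,step=38)
def pick(y,a,z,jaw,rise=.06,x=0):
    s=bot.read_state();p=s["tool_pos"];M=R.from_rotvec(s["tcp_rot"]).as_matrix();yaw=np.arctan2(M[1,1],M[0,1])
    o=at(old,x,y);t=np.pi/2+old.th+a
    print("local new",loc(new,p),p,s["width"],s["grip_force"])
    return plan([(p[0],p[1],p[2]+rise,yaw),(*o,z+.06,t),(*o,z+.02,t),(*o,z,t)],jaw=jaw,step=38)
E
python3 - <<'E'
from pl import *
place(-2,-90)
E
```

```text
local 2.572832855805901 88.08042492966894 0.19956373248366566 [ 0.35  0.33  1.94 -0.    0.87 -1.05] 0.32018470346192185
[{"delta_pos": [0, 0, -35], "turn": 0.0, "jaw": -0.8}, {"delta_pos": [0, 0, -35], "turn": 0.0, "jaw": -0.8}, {"delta_pos": [-2, -37, 1], "turn": -0.01, "jaw": -0.8}, {"delta_pos": [-1, -37, 0], "turn": -0.02, "jaw": -0.8}, {"delta_pos": [-1, -37, 1], "turn": -0.01, "jaw": -0.8}, {"delta_pos": [0, -37, 1], "turn": -0.02, "jaw": -0.8}, {"delta_pos": [0, -37, 0], "turn": -0.01, "jaw": -0.8}, {"delta_pos": [1, -37, 1], "turn": -0.02, "jaw": -0.8}]
[{"delta_pos": [1, -37, 1], "turn": -0.01, "jaw": -0.8}, {"delta_pos": [2, -37, 0], "turn": -0.01, "jaw": -0.8}, {"delta_pos": [3, -37, 1], "turn": -0.02, "jaw": -0.8}, {"delta_pos": [3, -36, 1], "turn": -0.01, "jaw": -0.8}, {"delta_pos": [3, -37, 0], "turn": -0.02, "jaw": -0.8}, {"delta_pos": [4, -37, 1], "turn": -0.01, "jaw": -0.8}, {"delta_pos": [4, -37, 1], "turn": -0.02, "jaw": -0.8}, {"delta_pos": [6, -36, 0], "turn": -0.01, "jaw": -0.8}]
[{"delta_pos": [5, -37, 1], "turn": -0.015, "jaw": -0.8}, {"delta_pos": [0, 0, 22], "turn": -0.0, "jaw": -0.8}, {"delta_pos": [0, 0, 23], "turn": -0.0, "jaw": -0.8}, {"delta_pos": [0, 0, 14], "turn": -0.0, "jaw": -0.8}]
end [487.265, -320.543, 200.564, 1.618]
```

Request:
drive_tool(increments=[{"delta_pos": [0, 0, -35], "turn": 0.0, "jaw": -0.8}, {"delta_pos": [0, 0, -35], "turn": 0.0, "jaw": -0.8}, {"delta_pos": [-2, -37, 1], "turn": -0.01, "jaw": -0.8}, {"delta_pos": [-1, -37, 0], "turn": -0.02, "jaw": -0.8}, {"delta_pos": [-1, -37, 1], "turn": -0.01, "jaw": -0.8}, {"delta_pos": [0, -37, 1], "turn": -0.02, "jaw": -0.8}, {"delta_pos": [0, -37, 0], "turn": -0.01, "jaw": -0.8}, {"delta_pos": [1, -37, 1], "turn": -0.02, "jaw": -0.8}])

```text
time: 5.97
tool_pos: [0.525, 0.0082, 0.2642]
tcp_rot: [0.12, 3.139, 0.0]
wrist_force: [0.3, -0.1, -0.7]
width: 0.318
grip_force: 35.9
```

Request:
drive_tool(increments=[{"delta_pos": [1, -37, 1], "turn": -0.01, "jaw": -0.8}, {"delta_pos": [2, -37, 0], "turn": -0.01, "jaw": -0.8}, {"delta_pos": [3, -37, 1], "turn": -0.02, "jaw": -0.8}, {"delta_pos": [3, -36, 1], "turn": -0.01, "jaw": -0.8}, {"delta_pos": [3, -37, 0], "turn": -0.02, "jaw": -0.8}, {"delta_pos": [4, -37, 1], "turn": -0.01, "jaw": -0.8}, {"delta_pos": [4, -37, 1], "turn": -0.02, "jaw": -0.8}, {"delta_pos": [6, -36, 0], "turn": -0.01, "jaw": -0.8}])

```text
time: 6.63
tool_pos: [0.4897, -0.2852, 0.2589]
tcp_rot: [0.052, -3.141, -0.0]
wrist_force: [1.5, -1.0, -0.9]
width: 0.321
grip_force: 35.9
```

Request:
drive_tool(increments=[{"delta_pos": [7, -37, 1], "turn": -0.015, "jaw": -0.8}, {"delta_pos": [0, 0, 0], "turn": 0, "jaw": -0.8}, {"delta_pos": [0, 0, 0], "turn": 0, "jaw": -0.8}, {"delta_pos": [0, 0, 0], "turn": 0, "jaw": -0.8}])

```text
time: 6.97
tool_pos: [0.4842, -0.3205, 0.2576]
tcp_rot: [0.072, -3.14, -0.002]
wrist_force: [-0.2, 0.4, -1.0]
width: 0.316
grip_force: 35.9
```

Run:
```python
from pl import *
s=bot.read_state();print(s["tool_pos"],s["tcp_rot"],loc(new,s["tool_pos"]),s["width"],s["q"])
c=snap("wrist","w4");cv2.imwrite("pics/w4b.png",cv2.resize(cv2.imread("pics/w4.png"),(640,480)))
```

```text
[ 0.4841715  -0.32047357  0.25763731] [ 7.21401933e-02 -3.13987367e+00 -2.10537087e-03] (np.float64(1.7263339204653416), np.float64(-89.83722223069616)) 0.3160007745887988 [-6.27752557e-01  2.22063859e-01  1.94538103e+00  6.37378314e-04
  9.75667860e-01 -2.24484954e+00]
```

View pics/w4b.png

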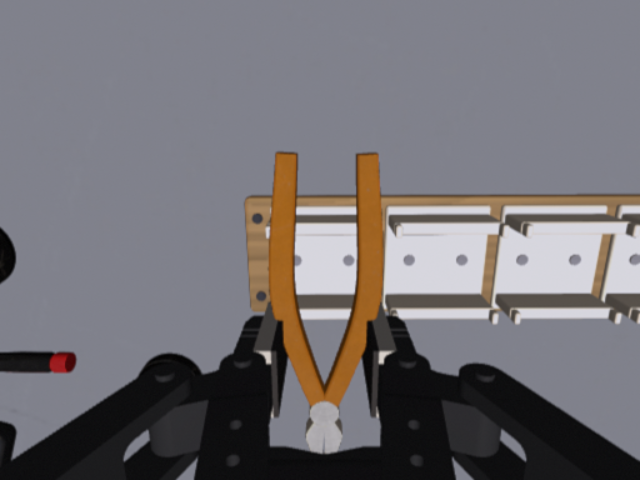

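The cutters are held level and square over the last white saddle. I lower and release.

Request:
drive_tool(increments=[{"delta_pos": [0, 0, 25], "turn": 0, "jaw": -0.8}, {"delta_pos": [0, 0, 20], "turn": 0, "jaw": -0.8}, {"delta_pos": [0, 0, 11], "turn": 0, "jaw": -0.8}, {"delta_pos": [0, 0, 1], "turn": 0, "jaw": -0.8}, {"delta_pos": [0, 0, 0], "turn": 0, "jaw": -0.8}, {"delta_pos": [0, 0, 0], "turn": 0, "jaw": -0.8}])

```text
time: 7.52
tool_pos: [0.4849, -0.32, 0.2014]
tcp_rot: [-0.076, 3.141, 0.0]
wrist_force: [-0.2, -0.2, -0.9]
width: 0.317
grip_force: 36.6
```

Request:
drive_tool(increments=[{"delta_pos": [0, 0, 0], "turn": 0, "jaw": -0.2}, {"delta_pos": [0, 0, 0], "turn": 0, "jaw": 0.1}, {"delta_pos": [0, 0, 0], "turn": 0, "jaw": 0.1}, {"delta_pos": [0, 0, 0], "turn": 0, "jaw": 0.1}, {"delta_pos": [0, 0, 0], "turn": 0, "jaw": 0.1}])

```text
time: 7.93
tool_pos: [0.4846, -0.3208, 0.2015]
tcp_rot: [-0.074, 3.14, -0.001]
wrist_force: [-0.3, 0.5, 0.4]
width: 0.552
grip_force: 0.0
```

Run:
```python
from pl import *
pick(25.0,-.03,.196,-.05)
```

```text
local new (np.float64(2.166415944724284), np.float64(-90.23099220742729)) [ 0.48462981 -0.32084597  0.20152004] 0.5523352717772185 0.0
[{"delta_pos": [0, 0, -30], "turn": 0.0, "jaw": -0.05}, {"delta_pos": [0, 0, -30], "turn": 0.0, "jaw": -0.05}, {"delta_pos": [-6, 37, 0], "turn": 0.02, "jaw": -0.05}, {"delta_pos": [-6, 38, 1], "turn": 0.01, "jaw": -0.05}, {"delta_pos": [-5, 37, 0], "turn": 0.02, "jaw": -0.05}, {"delta_pos": [-4, 38, 1], "turn": 0.01, "jaw": -0.05}, {"delta_pos": [-4, 38, 0], "turn": 0.02, "jaw": -0.05}, {"delta_pos": [-3, 37, 1], "turn": 0.02, "jaw": -0.05}]
[{"delta_pos": [-2, 38, 0], "turn": 0.01, "jaw": -0.05}, {"delta_pos": [-3, 38, 0], "turn": 0.02, "jaw": -0.05}, {"delta_pos": [-1, 38, 1], "turn": 0.01, "jaw": -0.05}, {"delta_pos": [-1, 38, 0], "turn": 0.02, "jaw": -0.05}, {"delta_pos": [0, 38, 1], "turn": 0.02, "jaw": -0.05}, {"delta_pos": [1, 37, 0], "turn": 0.01, "jaw": -0.05}, {"delta_pos": [0.5, 38.5, 0.5], "turn": 0.018, "jaw": -0.05}, {"delta_pos": [0, 0, 20], "turn": 0.0, "jaw": -0.05}]
[{"delta_pos": [0, 0, 20], "turn": 0.0, "jaw": -0.05}, {"delta_pos": [0, 0, 20], "turn": 0.0, "jaw": -0.05}]
end [542.275, 168.288, 196.02, 1.41]
```

Request:
drive_tool(increments=[{"delta_pos": [0, 0, -30], "turn": 0, "jaw": 0.1}, {"delta_pos": [0, 0, -30], "turn": 0, "jaw": 0.1}, {"delta_pos": [-6, 37, 0], "turn": 0.02, "jaw": -0.05}, {"delta_pos": [-6, 38, 1], "turn": 0.01, "jaw": -0.05}, {"delta_pos": [-5, 37, 0], "turn": 0.02, "jaw": -0.05}, {"delta_pos": [-4, 38, 1], "turn": 0.01, "jaw": -0.05}, {"delta_pos": [-4, 38, 0], "turn": 0.02, "jaw": -0.05}, {"delta_pos": [-3, 37, 1], "turn": 0.02, "jaw": -0.05}])

```text
time: 8.6
tool_pos: [0.5109, -0.0938, 0.2586]
tcp_rot: [0.085, 3.14, -0.0]
wrist_force: [1.3, -0.0, -0.3]
width: 0.477
grip_force: 0.0
```

Request:
drive_tool(increments=[{"delta_pos": [-2, 38, 0], "turn": 0.01, "jaw": -0.05}, {"delta_pos": [-3, 38, 0], "turn": 0.02, "jaw": -0.05}, {"delta_pos": [-1, 38, 1], "turn": 0.01, "jaw": -0.05}, {"delta_pos": [-1, 38, 0], "turn": 0.02, "jaw": -0.05}, {"delta_pos": [0, 38, 1], "turn": 0.02, "jaw": -0.05}, {"delta_pos": [1, 37, 0], "turn": 0.01, "jaw": -0.05}, {"delta_pos": [0.5, 38.5, 0.5], "turn": 0.018, "jaw": -0.05}, {"delta_pos": [0, 0, 0], "turn": 0, "jaw": -0.05}])

```text
time: 9.27
tool_pos: [0.5429, 0.1739, 0.2564]
tcp_rot: [0.247, 3.13, 0.005]
wrist_force: [-0.2, -1.0, 0.9]
width: 0.473
grip_force: 0.0
```

Request:
drive_tool(increments=[{"delta_pos": [0, 0, 0], "turn": 0, "jaw": -0.05}, {"delta_pos": [0, 0, 0], "turn": 0, "jaw": -0.05}])

```text
time: 9.43
tool_pos: [0.5419, 0.1684, 0.2555]
tcp_rot: [-0.25, -3.131, 0.001]
wrist_force: [-0.9, -0.2, -0.0]
width: 0.47
grip_force: 0.0
```

Run:
```python
from pl import *
s=bot.read_state();print(s["tool_pos"],s["tcp_rot"],loc(old,s["tool_pos"]),s["width"])
c=snap("wrist","w5");cv2.imwrite("pics/w5b.png",cv2.resize(cv2.imread("pics/w5.png"),(640,480)))
```

```text
[0.54193674 0.16836049 0.2555089 ] [-2.50406723e-01 -3.13109624e+00  1.10279421e-03] (np.float64(-0.13392635568148917), np.float64(25.226793583229252)) 0.47009206038893764
```

View pics/w5b.png

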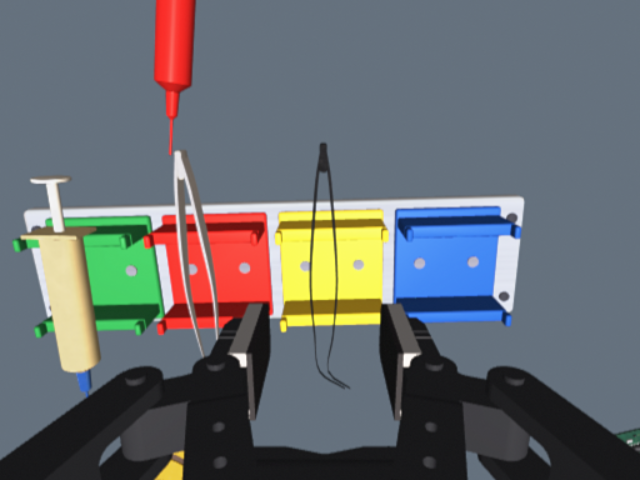

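Black tweezers are centred (323) between the pads (268, 381). I descend and grip.

Request:
drive_tool(increments=[{"delta_pos": [0, 0, 28], "turn": 0, "jaw": -0.05}, {"delta_pos": [0, 0, 20], "turn": 0, "jaw": -0.05}, {"delta_pos": [0, 0, 11], "turn": 0, "jaw": -0.05}, {"delta_pos": [0, 0, 0], "turn": 0, "jaw": -0.05}, {"delta_pos": [0, 0, 0], "turn": 0, "jaw": -0.4}, {"delta_pos": [0, 0, 0], "turn": 0, "jaw": -0.7}, {"delta_pos": [0, 0, 0], "turn": 0, "jaw": -1}, {"delta_pos": [0, 0, 0], "turn": 0, "jaw": -1}], grip_force=25)

```text
time: 10.15
tool_pos: [0.5429, 0.1684, 0.1981]
tcp_rot: [0.253, 3.129, 0.001]
wrist_force: [-0.2, -0.1, -0.2]
width: 0.133
grip_force: 27.7
```

Request:
drive_tool(increments=[{"delta_pos": [0, 0, 0], "turn": 0, "jaw": -1}, {"delta_pos": [0, 0, 0], "turn": 0, "jaw": -1}])

```text
time: 10.32
tool_pos: [0.5429, 0.1685, 0.198]
tcp_rot: [0.252, 3.129, 0.001]
wrist_force: [-0.1, -1.3, 5.1]
width: 0.131
grip_force: 28.3
```

Run:
```python
from pl import *
place(-2.4,-33,jaw=-1)
```

```text
local 0.7908381978187733 25.539583393132776 0.1979919406656778 [ 0.26  0.28  2.01 -0.    0.85 -1.15] 0.1313749643542038
[{"delta_pos": [0, 0, -35], "turn": 0.0, "jaw": -1}, {"delta_pos": [0, 0, -35], "turn": 0.0, "jaw": -1}, {"delta_pos": [-1, -36, 1], "turn": -0.02, "jaw": -1}, {"delta_pos": [0, -37, 1], "turn": -0.01, "jaw": -1}, {"delta_pos": [0, -36, 0], "turn": -0.02, "jaw": -1}, {"delta_pos": [1, -36, 1], "turn": -0.02, "jaw": -1}, {"delta_pos": [2, -37, 1], "turn": -0.02, "jaw": -1}, {"delta_pos": [3, -36, 1], "turn": -0.01, "jaw": -1}]
[{"delta_pos": [2, -36, 1], "turn": -0.02, "jaw": -1}, {"delta_pos": [4, -36, 1], "turn": -0.02, "jaw": -1}, {"delta_pos": [4, -37, 1], "turn": -0.02, "jaw": -1}, {"delta_pos": [5, -36, 0], "turn": -0.01, "jaw": -1}, {"delta_pos": [5, -36, 1], "turn": -0.02, "jaw": -1}, {"delta_pos": [6.5, -35.5, 1], "turn": -0.018, "jaw": -1}, {"delta_pos": [0, 0, 22], "turn": -0.0, "jaw": -1}, {"delta_pos": [0, 0, 23], "turn": -0.0, "jaw": -1}]
[{"delta_pos": [0, 0, 14], "turn": -0.0, "jaw": -1}]
end [482.9, -263.762, 198.992, 1.618]
```

Request:
drive_tool(increments=[{"delta_pos": [0, 0, -35], "turn": 0.0, "jaw": -1}, {"delta_pos": [0, 0, -35], "turn": 0.0, "jaw": -1}, {"delta_pos": [-1, -36, 1], "turn": -0.02, "jaw": -1}, {"delta_pos": [0, -37, 1], "turn": -0.01, "jaw": -1}, {"delta_pos": [0, -36, 0], "turn": -0.02, "jaw": -1}, {"delta_pos": [1, -36, 1], "turn": -0.02, "jaw": -1}, {"delta_pos": [2, -37, 1], "turn": -0.02, "jaw": -1}, {"delta_pos": [3, -36, 1], "turn": -0.01, "jaw": -1}])

```text
time: 10.98
tool_pos: [0.5111, -0.049, 0.262]
tcp_rot: [0.093, 3.14, -0.0]
wrist_force: [0.4, -0.3, 0.1]
width: 0.132
grip_force: 27.7
```

Request:
drive_tool(increments=[{"delta_pos": [2, -36, 1], "turn": -0.02, "jaw": -1}, {"delta_pos": [4, -36, 1], "turn": -0.02, "jaw": -1}, {"delta_pos": [4, -37, 1], "turn": -0.02, "jaw": -1}, {"delta_pos": [5, -36, 0], "turn": -0.01, "jaw": -1}, {"delta_pos": [5, -36, 1], "turn": -0.02, "jaw": -1}, {"delta_pos": [6.5, -35.5, 1], "turn": -0.018, "jaw": -1}, {"delta_pos": [0, 0, 0], "turn": 0, "jaw": -1}, {"delta_pos": [0, 0, 0], "turn": 0, "jaw": -1}])

```text
time: 11.65
tool_pos: [0.4816, -0.2656, 0.2568]
tcp_rot: [-0.068, 3.141, 0.0]
wrist_force: [0.3, 0.3, -0.8]
width: 0.131
grip_force: 27.7
```

Run:
```python
from pl import *
s=bot.read_state();print(s["tool_pos"],s["tcp_rot"],loc(new,s["tool_pos"]),s["width"])
c=snap("wrist","w6");cv2.imwrite("pics/w6b.png",cv2.resize(cv2.imread("pics/w6.png"),(640,480)))
```

```text
[ 0.48164328 -0.26556967  0.256753  ] [-6.83591941e-02  3.14065600e+00  9.23759580e-05] (np.float64(1.8111139361733548), np.float64(-34.875205283621376)) 0.13140322780913125
```

View pics/w6b.png

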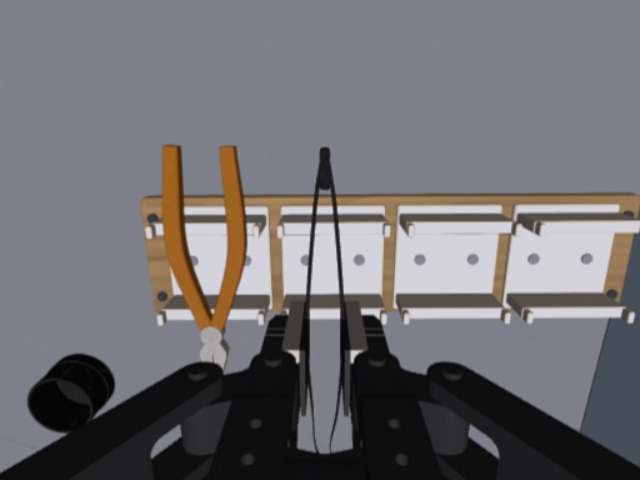

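The cutters lie square on the last saddle, and the black tweezers are over the third. I lower and release with a small opening.

Request:
drive_tool(increments=[{"delta_pos": [0, 2, 25], "turn": 0, "jaw": -1}, {"delta_pos": [0, 0, 20], "turn": 0, "jaw": -1}, {"delta_pos": [0, 0, 12], "turn": 0, "jaw": -1}, {"delta_pos": [0, 0, 1], "turn": 0, "jaw": -1}, {"delta_pos": [0, 0, 0], "turn": 0, "jaw": -1}, {"delta_pos": [0, 0, 0], "turn": 0, "jaw": -1}])

```text
time: 12.2
tool_pos: [0.4823, -0.261, 0.1987]
tcp_rot: [0.076, -3.14, -0.0]
wrist_force: [0.1, 0.7, 0.3]
width: 0.13
grip_force: 28.8
```

Request:
drive_tool(increments=[{"delta_pos": [0, 0, 0], "turn": 0, "jaw": -0.6}, {"delta_pos": [0, 0, 0], "turn": 0, "jaw": -0.4}, {"delta_pos": [0, 0, 0], "turn": 0, "jaw": -0.4}, {"delta_pos": [0, 0, 0], "turn": 0, "jaw": -0.4}, {"delta_pos": [0, 0, 0], "turn": 0, "jaw": -0.4}])

```text
time: 12.62
tool_pos: [0.482, -0.262, 0.1989]
tcp_rot: [-0.074, 3.14, -0.0]
wrist_force: [0.4, -0.2, -0.3]
width: 0.297
grip_force: 0.0
```

Run:
```python
from pl import *
pick(-33.2,.028,.196,-.05)
```

```text
local new (np.float64(2.339580663253589), np.float64(-31.282704705088268)) [ 0.48200037 -0.26195611  0.19893992] 0.2974648115480789 0.0
[{"delta_pos": [0, 0, -30], "turn": 0.0, "jaw": -0.05}, {"delta_pos": [0, 0, -30], "turn": 0.0, "jaw": -0.05}, {"delta_pos": [-7, 37, 0], "turn": 0.02, "jaw": -0.05}, {"delta_pos": [-6, 37, 1], "turn": 0.01, "jaw": -0.05}, {"delta_pos": [-6, 37, 0], "turn": 0.02, "jaw": -0.05}, {"delta_pos": [-5, 37, 0], "turn": 0.01, "jaw": -0.05}, {"delta_pos": [-5, 38, 0], "turn": 0.02, "jaw": -0.05}, {"delta_pos": [-4, 37, 1], "turn": 0.01, "jaw": -0.05}]
[{"delta_pos": [-4, 38, 0], "turn": 0.02, "jaw": -0.05}, {"delta_pos": [-3, 37, 0], "turn": 0.01, "jaw": -0.05}, {"delta_pos": [-2, 38, 1], "turn": 0.02, "jaw": -0.05}, {"delta_pos": [-2, 37, 0], "turn": 0.01, "jaw": -0.05}, {"delta_pos": [0, 0, 20], "turn": 0.0, "jaw": -0.05}, {"delta_pos": [0, 0, 20], "turn": 0.0, "jaw": -0.05}, {"delta_pos": [0, 0, 20], "turn": 0.0, "jaw": -0.05}]
end [534.578, 110.282, 195.94, 1.468]
```

Request:
drive_tool(increments=[{"delta_pos": [0, 0, -30], "turn": 0.0, "jaw": -0.4}, {"delta_pos": [0, 0, -30], "turn": 0.0, "jaw": -0.4}, {"delta_pos": [-7, 37, 0], "turn": 0.02, "jaw": -0.05}, {"delta_pos": [-6, 37, 1], "turn": 0.01, "jaw": -0.05}, {"delta_pos": [-6, 37, 0], "turn": 0.02, "jaw": -0.05}, {"delta_pos": [-5, 37, 0], "turn": 0.01, "jaw": -0.05}, {"delta_pos": [-5, 38, 0], "turn": 0.02, "jaw": -0.05}, {"delta_pos": [-4, 37, 1], "turn": 0.01, "jaw": -0.05}])

```text
time: 13.28
tool_pos: [0.5134, -0.037, 0.2572]
tcp_rot: [0.07, 3.14, -0.0]
wrist_force: [1.0, 0.5, 0.4]
width: 0.476
grip_force: 0.0
```

Request:
drive_tool(increments=[{"delta_pos": [-4, 38, 0], "turn": 0.02, "jaw": -0.05}, {"delta_pos": [-3, 37, 0], "turn": 0.01, "jaw": -0.05}, {"delta_pos": [-2, 38, 1], "turn": 0.02, "jaw": -0.05}, {"delta_pos": [-2, 37, 0], "turn": 0.01, "jaw": -0.05}, {"delta_pos": [0, 0, 0], "turn": 0, "jaw": -0.05}, {"delta_pos": [0, 0, 0], "turn": 0, "jaw": -0.05}, {"delta_pos": [0, 0, 0], "turn": 0, "jaw": -0.05}])

```text
time: 13.87
tool_pos: [0.5343, 0.1104, 0.2556]
tcp_rot: [-0.16, -3.137, 0.001]
wrist_force: [-0.2, -0.6, -0.6]
width: 0.477
grip_force: 0.0
```

Run:
```python
from pl import *
s=bot.read_state();print(s["tool_pos"],s["tcp_rot"],loc(old,s["tool_pos"]),s["width"])
c=snap("wrist","w7");cv2.imwrite("pics/w7b.png",cv2.resize(cv2.imread("pics/w7.png"),(640,480)))
```

```text
[0.5342812  0.11035454 0.25555649] [-1.59505021e-01 -3.13708318e+00  8.58672285e-04] (np.float64(-0.14006524490118336), np.float64(-33.28215513463923)) 0.476766797574312
```

View pics/w7b.png

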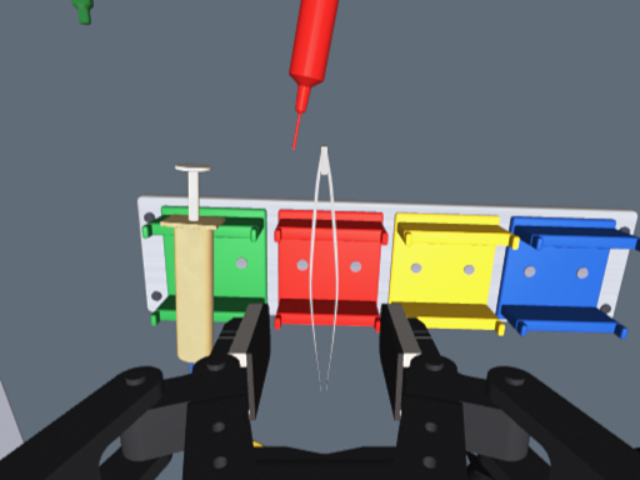

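Steel tweezers are centred (324) between the pads (269, 381). Same descent and grip.

Request:
drive_tool(increments=[{"delta_pos": [0, 0, 28], "turn": 0, "jaw": -0.05}, {"delta_pos": [0, 0, 20], "turn": 0, "jaw": -0.05}, {"delta_pos": [0, 0, 11], "turn": 0, "jaw": -0.05}, {"delta_pos": [0, 0, 0], "turn": 0, "jaw": -0.05}, {"delta_pos": [0, 0, 0], "turn": 0, "jaw": -0.4}, {"delta_pos": [0, 0, 0], "turn": 0, "jaw": -0.7}, {"delta_pos": [0, 0, 0], "turn": 0, "jaw": -1}, {"delta_pos": [0, 0, 0], "turn": 0, "jaw": -1}], grip_force=25)

```text
time: 14.58
tool_pos: [0.5353, 0.1103, 0.198]
tcp_rot: [0.162, 3.135, 0.001]
wrist_force: [0.6, -0.3, 0.1]
width: 0.131
grip_force: 27.4
```

Request:
drive_tool(increments=[{"delta_pos": [0, 0, 0], "turn": 0, "jaw": -1}, {"delta_pos": [0, 0, 0], "turn": 0, "jaw": -1}])

```text
time: 14.75
tool_pos: [0.5352, 0.1104, 0.198]
tcp_rot: [0.161, 3.135, 0.0]
wrist_force: [-0.9, -1.9, 4.9]
width: 0.134
grip_force: 28.0
```

Run:
```python
from pl import *
place(-1.7,30,jaw=-1)
```

```text
local 0.7957847012802208 -33.106070456638285 0.19796576478113953 [ 0.16  0.24  2.05 -0.    0.84 -1.31] 0.1340447808332426
[{"delta_pos": [0, 0, -35], "turn": 0.0, "jaw": -1}, {"delta_pos": [0, 0, -35], "turn": 0.0, "jaw": -1}, {"delta_pos": [3, -35, 1], "turn": -0.02, "jaw": -1}, {"delta_pos": [3, -35, 1], "turn": -0.01, "jaw": -1}, {"delta_pos": [4, -35, 1], "turn": -0.02, "jaw": -1}, {"delta_pos": [4, -35, 1], "turn": -0.02, "jaw": -1}, {"delta_pos": [5, -35, 2], "turn": -0.01, "jaw": -1}, {"delta_pos": [6, -34, 1], "turn": -0.02, "jaw": -1}]
[{"delta_pos": [6, -35, 1], "turn": -0.02, "jaw": -1}, {"delta_pos": [7, -34, 1], "turn": -0.01, "jaw": -1}, {"delta_pos": [6.5, -34.5, 1], "turn": -0.02, "jaw": -1}, {"delta_pos": [0, 0, 22], "turn": -0.0, "jaw": -1}, {"delta_pos": [0, 0, 23], "turn": -0.0, "jaw": -1}, {"delta_pos": [0, 0, 14], "turn": -0.0, "jaw": -1}]
end [479.48, -200.537, 198.966, 1.618]
```

Request:
drive_tool(increments=[{"delta_pos": [0, 0, -35], "turn": 0.0, "jaw": -1}, {"delta_pos": [0, 0, -35], "turn": 0.0, "jaw": -1}, {"delta_pos": [3, -35, 1], "turn": -0.02, "jaw": -1}, {"delta_pos": [3, -35, 1], "turn": -0.01, "jaw": -1}, {"delta_pos": [4, -35, 1], "turn": -0.02, "jaw": -1}, {"delta_pos": [4, -35, 1], "turn": -0.02, "jaw": -1}, {"delta_pos": [5, -35, 2], "turn": -0.01, "jaw": -1}, {"delta_pos": [6, -34, 1], "turn": -0.02, "jaw": -1}])

```text
time: 15.42
tool_pos: [0.4961, -0.0981, 0.2598]
tcp_rot: [0.003, 3.141, -0.0]
wrist_force: [0.5, -0.3, 0.7]
width: 0.132
grip_force: 27.5
```

Request:
drive_tool(increments=[{"delta_pos": [6, -35, 1], "turn": -0.02, "jaw": -1}, {"delta_pos": [7, -34, 1], "turn": -0.01, "jaw": -1}, {"delta_pos": [6.5, -34.5, 1], "turn": -0.02, "jaw": -1}, {"delta_pos": [0, 0, 0], "turn": 0, "jaw": -1}, {"delta_pos": [0, 0, 0], "turn": 0, "jaw": -1}, {"delta_pos": [0, 0, 0], "turn": 0, "jaw": -1}])

```text
time: 15.92
tool_pos: [0.4785, -0.2003, 0.2566]
tcp_rot: [0.072, -3.14, -0.001]
wrist_force: [-0.4, -0.3, -0.1]
width: 0.13
grip_force: 27.5
```

Run:
```python
from pl import *
s=bot.read_state();print(s["tool_pos"],s["tcp_rot"],loc(new,s["tool_pos"]),s["width"])
c=snap("wrist","w8");cv2.imwrite("pics/w8b.png",cv2.resize(cv2.imread("pics/w8.png"),(640,480)))
```

```text
[ 0.47848762 -0.20029926  0.25656924] [ 7.23550092e-02 -3.14048453e+00 -1.20956796e-03] (np.float64(1.761981970268949), np.float64(30.471424247568095)) 0.1296588338234732
```

View pics/w8b.png

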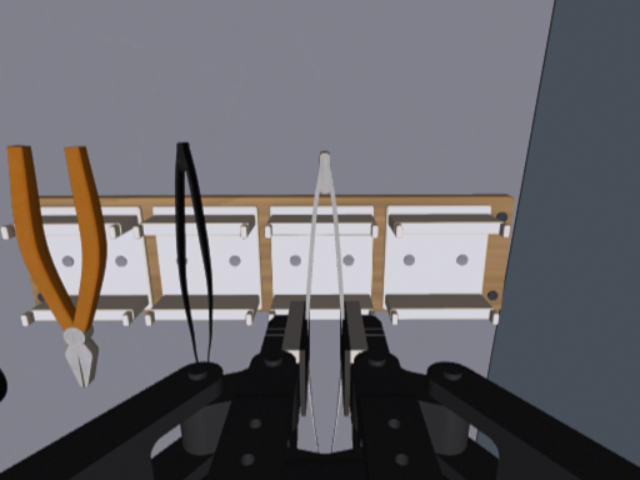

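Black tweezers and cutters lie well, and the steel tweezers are over the second saddle. I lower and release.

Request:
drive_tool(increments=[{"delta_pos": [0, 0, 25], "turn": 0, "jaw": -1}, {"delta_pos": [0, 0, 20], "turn": 0, "jaw": -1}, {"delta_pos": [0, 0, 12], "turn": 0, "jaw": -1}, {"delta_pos": [0, 0, 1], "turn": 0, "jaw": -1}, {"delta_pos": [0, 0, 0], "turn": 0, "jaw": -1}, {"delta_pos": [0, 0, 0], "turn": 0, "jaw": -1}])

```text
time: 16.47
tool_pos: [0.4789, -0.1997, 0.1987]
tcp_rot: [0.076, -3.14, -0.0]
wrist_force: [0.7, -0.0, -0.3]
width: 0.134
grip_force: 28.4
```

Request:
drive_tool(increments=[{"delta_pos": [0, 0, 0], "turn": 0, "jaw": -0.6}, {"delta_pos": [0, 0, 0], "turn": 0, "jaw": -0.4}, {"delta_pos": [0, 0, 0], "turn": 0, "jaw": -0.4}, {"delta_pos": [0, 0, 0], "turn": 0, "jaw": -0.4}, {"delta_pos": [0, 0, 0], "turn": 0, "jaw": -0.4}])

```text
time: 16.88
tool_pos: [0.4787, -0.2007, 0.1989]
tcp_rot: [-0.074, 3.14, -0.0]
wrist_force: [-0.3, -0.9, -0.8]
width: 0.298
grip_force: 0.0
```

Run:
```python
from pl import *
pick(-92.4,-.075,.198,-.05,x=2)
```

```text
local new (np.float64(1.9672252160507588), np.float64(30.10848592860381)) [ 0.47870988 -0.20065203  0.19893857] 0.29755326504064783 0.0
[{"delta_pos": [0, 0, -30], "turn": 0.0, "jaw": -0.05}, {"delta_pos": [0, 0, -30], "turn": 0.0, "jaw": -0.05}, {"delta_pos": [-9, 36, 0], "turn": 0.04, "jaw": -0.05}, {"delta_pos": [-7, 36, 0], "turn": 0.03, "jaw": -0.05}, {"delta_pos": [-7, 36, 0], "turn": 0.04, "jaw": -0.05}, {"delta_pos": [-4, 36, 1], "turn": 0.03, "jaw": -0.05}, {"delta_pos": [-4, 37, 0], "turn": 0.04, "jaw": -0.05}, {"delta_pos": [-2, 36, 0], "turn": 0.04, "jaw": -0.05}]
[{"delta_pos": [-1.5, 37, 0], "turn": 0.033, "jaw": -0.05}, {"delta_pos": [0, 0, 20], "turn": 0.0, "jaw": -0.05}, {"delta_pos": [0, 0, 20], "turn": 0.0, "jaw": -0.05}, {"delta_pos": [0, 0, 20], "turn": 0.0, "jaw": -0.05}]
end [528.847, 51.364, 197.939, 1.365]
```

Request:
drive_tool(increments=[{"delta_pos": [0, 0, -30], "turn": 0.0, "jaw": -0.4}, {"delta_pos": [0, 0, -30], "turn": 0.0, "jaw": -0.4}, {"delta_pos": [-9, 36, 0], "turn": 0.04, "jaw": -0.05}, {"delta_pos": [-7, 36, 0], "turn": 0.03, "jaw": -0.05}, {"delta_pos": [-7, 36, 0], "turn": 0.04, "jaw": -0.05}, {"delta_pos": [-4, 36, 1], "turn": 0.03, "jaw": -0.05}, {"delta_pos": [-4, 37, 0], "turn": 0.04, "jaw": -0.05}, {"delta_pos": [-2, 36, 0], "turn": 0.04, "jaw": -0.05}])

```text
time: 17.55
tool_pos: [0.5209, 0.0169, 0.2579]
tcp_rot: [0.275, 3.129, 0.0]
wrist_force: [0.4, -0.6, 0.0]
width: 0.474
grip_force: 0.0
```

Request:
drive_tool(increments=[{"delta_pos": [-1.5, 37, 0], "turn": 0.033, "jaw": -0.05}, {"delta_pos": [0, 0, 0], "turn": 0, "jaw": -0.05}, {"delta_pos": [0, 0, 0], "turn": 0, "jaw": -0.05}, {"delta_pos": [0, 0, 0], "turn": 0, "jaw": -0.05}])

```text
time: 17.88
tool_pos: [0.5285, 0.0515, 0.2575]
tcp_rot: [-0.321, -3.125, 0.001]
wrist_force: [-0.4, -0.1, -0.5]
width: 0.47
grip_force: 0.0
```

Run:
```python
from pl import *
s=bot.read_state();print(s["tool_pos"],s["tcp_rot"],loc(old,s["tool_pos"]),s["width"])
c=snap("wrist","w9");cv2.imwrite("pics/w9b.png",cv2.resize(cv2.imread("pics/w9.png"),(640,480)))
c=load("w7")
for u,v in [(195,230),(194.5,356)]: print(np.round(loc(old,ray(c,u/1.25-.5,v/1.25-.5,.0425)),1))
```

```text
[0.5285454  0.05145858 0.25752372] [-3.20567076e-01 -3.12470557e+00  7.78860451e-04] (np.float64(1.8734260388214512), np.float64(-92.4224914247767)) 0.470360893225254
[-24.3 -91.6]
[ 39.7 -95.5]
```

View pics/w9b.png

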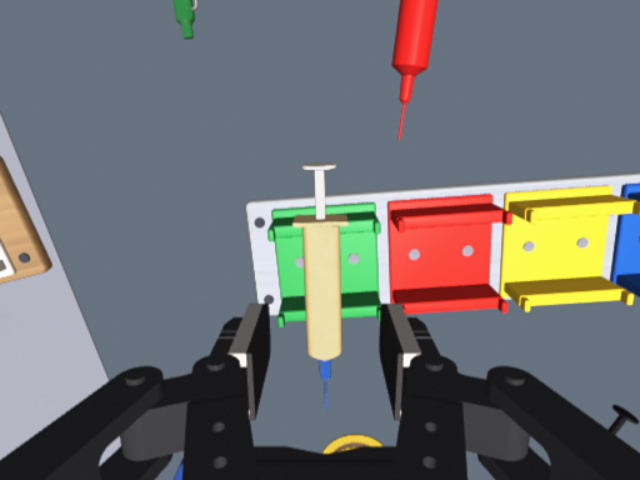

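The syringe barrel (305–341) is centred between the pads. I descend and grip.

Request:
drive_tool(increments=[{"delta_pos": [0, 0, 28], "turn": 0, "jaw": -0.05}, {"delta_pos": [0, 0, 20], "turn": 0, "jaw": -0.05}, {"delta_pos": [0, 0, 11], "turn": 0, "jaw": -0.05}, {"delta_pos": [0, 0, 0], "turn": 0, "jaw": -0.05}, {"delta_pos": [0, 0, 0], "turn": 0, "jaw": -0.4}, {"delta_pos": [0, 0, 0], "turn": 0, "jaw": -0.7}, {"delta_pos": [0, 0, 0], "turn": 0, "jaw": -1}, {"delta_pos": [0, 0, 0], "turn": 0, "jaw": -1}], grip_force=25)

```text
time: 18.6
tool_pos: [0.5295, 0.0513, 0.2]
tcp_rot: [0.323, 3.123, 0.001]
wrist_force: [-0.0, 0.3, -0.5]
width: 0.133
grip_force: 29.3
```

Request:
drive_tool(increments=[{"delta_pos": [0, 0, 0], "turn": 0, "jaw": -1}, {"delta_pos": [0, 0, 0], "turn": 0, "jaw": -1}])

```text
time: 18.77
tool_pos: [0.5295, 0.0514, 0.1999]
tcp_rot: [0.322, 3.123, 0.0]
wrist_force: [-0.3, -0.9, 4.4]
width: 0.139
grip_force: 29.9
```

Run:
```python
from pl import *
place(4.3,90,jaw=-1)
```

```text
local 2.8185057849117583 -92.31625540347346 0.19993001979519492 [ 0.05  0.22  2.08 -0.    0.84 -1.31] 0.13903031924455853
[{"delta_pos": [0, 0, -35], "turn": 0.0, "jaw": -1}, {"delta_pos": [0, 0, -35], "turn": 0.0, "jaw": -1}, {"delta_pos": [3, -33, 2], "turn": -0.04, "jaw": -1}, {"delta_pos": [4, -34, 1], "turn": -0.04, "jaw": -1}, {"delta_pos": [5, -33, 2], "turn": -0.05, "jaw": -1}, {"delta_pos": [7, -32, 2], "turn": -0.04, "jaw": -1}, {"delta_pos": [9, -33, 1], "turn": -0.04, "jaw": -1}, {"delta_pos": [9.5, -31.5, 2], "turn": -0.043, "jaw": -1}]
[{"delta_pos": [0, 0, 22], "turn": -0.0, "jaw": -1}, {"delta_pos": [0, 0, 23], "turn": -0.0, "jaw": -1}, {"delta_pos": [0, 0, 14], "turn": -0.0, "jaw": -1}]
end [472.263, -140.825, 200.93, 1.618]
```

Request:
drive_tool(increments=[{"delta_pos": [0, 0, -35], "turn": 0.0, "jaw": -1}, {"delta_pos": [0, 0, -35], "turn": 0.0, "jaw": -1}, {"delta_pos": [3, -33, 2], "turn": -0.04, "jaw": -1}, {"delta_pos": [4, -34, 1], "turn": -0.04, "jaw": -1}, {"delta_pos": [5, -33, 2], "turn": -0.05, "jaw": -1}, {"delta_pos": [7, -32, 2], "turn": -0.04, "jaw": -1}, {"delta_pos": [9, -33, 1], "turn": -0.04, "jaw": -1}, {"delta_pos": [9.5, -31.5, 2], "turn": -0.043, "jaw": -1}])

```text
time: 19.43
tool_pos: [0.4707, -0.142, 0.259]
tcp_rot: [-0.078, 3.14, -0.0]
wrist_force: [0.4, 0.1, -0.7]
width: 0.133
grip_force: 29.3
```

Request:
drive_tool(increments=[{"delta_pos": [0, 0, 0], "turn": 0, "jaw": -1}, {"delta_pos": [0, 0, 0], "turn": 0, "jaw": -1}, {"delta_pos": [0, 0, 0], "turn": 0, "jaw": -1}])

```text
time: 19.68
tool_pos: [0.4715, -0.1406, 0.2588]
tcp_rot: [-0.072, 3.141, 0.001]
wrist_force: [0.2, -0.8, -0.3]
width: 0.138
grip_force: 29.3
```

Run:
```python
from pl import *
s=bot.read_state();print(s["tool_pos"],s["tcp_rot"],loc(new,s["tool_pos"]),s["width"])
c=snap("wrist","w10");cv2.imwrite("pics/w10b.png",cv2.resize(cv2.imread("pics/w10.png"),(640,480)))
```

```text
[ 0.47146593 -0.14063484  0.25875194] [-7.19808497e-02  3.14056525e+00  7.53099421e-04] (np.float64(-2.4153041231194625), np.float64(90.40219943294852)) 0.13804816080869983
```

View pics/w10b.png

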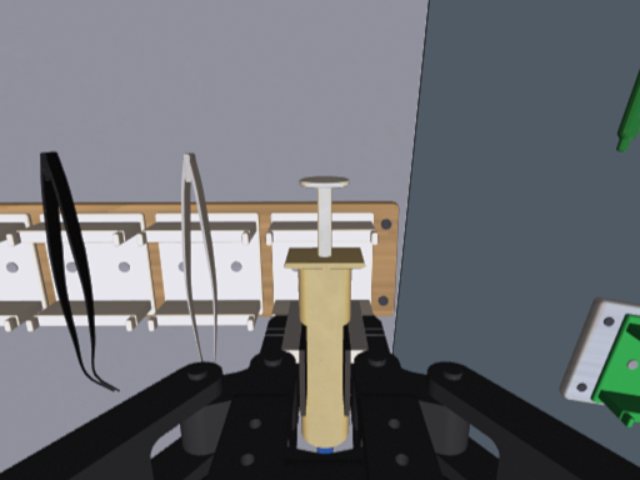

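The syringe is straight over the first saddle. I lower, release and retreat.

Request:
drive_tool(increments=[{"delta_pos": [0, 0, 25], "turn": 0, "jaw": -1}, {"delta_pos": [0, 0, 20], "turn": 0, "jaw": -1}, {"delta_pos": [0, 0, 12], "turn": 0, "jaw": -1}, {"delta_pos": [0, 0, 1], "turn": 0, "jaw": -1}, {"delta_pos": [0, 0, 0], "turn": 0, "jaw": -1}, {"delta_pos": [0, 0, 0], "turn": 0, "jaw": -1}])

```text
time: 20.23
tool_pos: [0.4719, -0.1397, 0.2008]
tcp_rot: [0.077, -3.141, -0.0]
wrist_force: [0.0, -0.2, 0.2]
width: 0.134
grip_force: 30.2
```

Request:
drive_tool(increments=[{"delta_pos": [0, 0, 0], "turn": 0, "jaw": -0.6}, {"delta_pos": [0, 0, 0], "turn": 0, "jaw": -0.2}, {"delta_pos": [0, 0, 0], "turn": 0, "jaw": -0.1}, {"delta_pos": [0, 0, 0], "turn": 0, "jaw": -0.1}, {"delta_pos": [0, 0, 0], "turn": 0, "jaw": -0.1}])

```text
time: 20.65
tool_pos: [0.4715, -0.1408, 0.2009]
tcp_rot: [-0.074, 3.14, -0.0]
wrist_force: [-0.0, -0.6, -0.2]
width: 0.45
grip_force: 0.0
```

Request:
drive_tool(increments=[{"delta_pos": [0, 0, -25], "turn": 0, "jaw": -0.1}, {"delta_pos": [0, 0, -35], "turn": 0, "jaw": -0.1}, {"delta_pos": [-10, -25, -20], "turn": 0, "jaw": -0.1}, {"delta_pos": [-10, -35, -15], "turn": 0, "jaw": -0.1}, {"delta_pos": [-15, -30, 0], "turn": 0, "jaw": -0.1}, {"delta_pos": [-10, 0, 0], "turn": 0, "jaw": -0.1}, {"delta_pos": [0, 0, 0], "turn": 0, "jaw": -0.1}, {"delta_pos": [0, 0, 0], "turn": 0, "jaw": -0.1}])

```text
time: 21.32
tool_pos: [0.5203, -0.2283, 0.2949]
tcp_rot: [0.073, -3.139, -0.002]
wrist_force: [-0.3, 0.5, -0.4]
width: 0.451
grip_force: 0.0
```

Run:
```python
from pl import *
s=bot.read_state();print(s["tool_pos"],s["q"],s["time"],s["grip_force"])
c=snap("wrist","w11");cv2.imwrite("pics/w11b.png",cv2.resize(cv2.imread("pics/w11.png"),(800,600),interpolation=cv2.INTER_CUBIC))
```

```text
[ 0.52033018 -0.22829245  0.29491758] [-4.57382703e-01  1.58203320e-01  1.94412714e+00  3.45174743e-04
  1.04140965e+00 -2.07516219e+00] 21.3167 0.0
```

View pics/w11b.png

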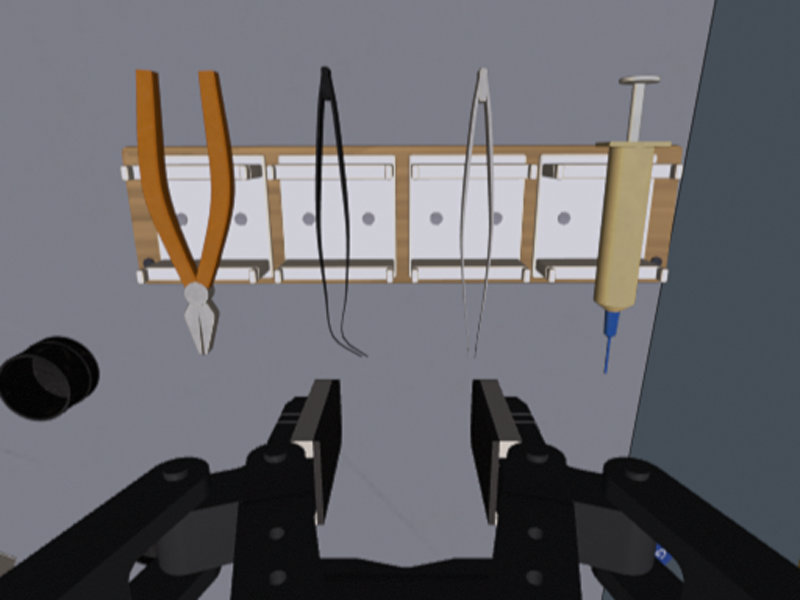

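All four lie on the white saddles in mirrored order: cutters (195), black (330), steel (478), syringe (625). One numeric check before I hand in.

Run:
```python
from pl import *
c=load("w11")
for n,l in dict(cut=[(178,72),(203,354)],bl=[(326,68),(332,220),(366,356)],st=[(483,69),(476,220),(472,356)],syr=[(639,80),(606,372)]).items():
    print(n,[np.round(loc(new,ray(c,u/1.5625-.5,v/1.5625-.5,.041)),1).tolist() for u,v in l])
```

```text
cut [[-60.5, -87.8], [57.6, -90.9]]
bl [[-61.9, -29.8], [-3.0, -29.8], [58.6, -16.7]]
st [[-61.6, 31.5], [-3.0, 31.0], [58.6, 31.6]]
syr [[-57.7, 93.0], [66.5, 93.5]]
```

```bash
python3 -c "
from workcell import bot
print(bot.finish_job())"
```

```text
the job is handed in; nothing more can be done
None
```

The job is handed in: all four tools lie released on the white saddles in mirrored order, every measured position is within tolerance, and the robot's clock read about 21 s of the 96 s allowed (`finish_job` returned no verdict).

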